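# Hold open the spent-battery box with its lever

## Robot

A 6-joint arm with a two-finger parallel gripper is mounted at the origin on the work surface. World frame = base frame: x ahead of the robot, y to its left, z up, the work surface at z = 0. Lengths are in m, angles in rad, forces in N, time in s.
With the tool pointing down it reaches from about 0.35 to 0.925 m from the base axis. Payload 6.4 kg.
Tool frame: the origin (TCP) lies between the finger pads; the fingertips stand 14 mm ahead of it and the grasp point (between the pads) lies 5 mm behind it; z points along the fingers, y is the direction in which the jaws open and shut (so a half turn about z gives the same grasp; the last joint's range is limited). The gripper opens to 85 mm and grips with 20 to 120 N. Pads are 22 mm wide; open, the fingers measure 114 mm over their backs; the gripper's body (76 mm by 85 mm) begins 54 mm behind the grasp point. The pads swing forward as they close: fully open they stand 13 mm farther back than shut.
Start: joints at [-0.174, 0.245, 1.558, -0, 1.339, -0.174], TCP at [0.65, 0, 0.245] pointing down, gripper open.
Joint ranges: [-3.13, 3.13], [-1.02, 2.26], [0.13, 2.54], [-0.95, 4.09], [0.21, 2.88], [-2.74, 2.74]. Speed limits (rad/s): [2.57, 2.57, 3.14, 3.14, 3.14, 3.14].

## Interface

Orientations are given as a rotation vector (axis times angle).
In Python, from workcell import ctrl, capture, camera_params, order, look_for, tip_of gives the robot as it stands.
- The arm moves only by the tool servo_tool, never from a script. Its argument "deltas" is one flat list of numbers, 7 for each row, row after row: the shift along the tool's x, y, z in cm, then the turn, a rotation vector about the tool's x, y, z in degrees, then the closure, from 0 (fully open) to 1 (shut). In form: [x, y, z, rx, ry, rz, jaw, x, y, z, rx, ry, rz, jaw, ...]. A call has 1 to 8 rows; each row is the pose to reach, as a shift and turn from the pose measured when the call began, along the tool's axes at that moment; what a row does not reach only later rows make up. A row lasts 1/8 s, in which the tool goes at most 62.5 mm and 10.7 degrees, less where a joint would pass 70% of its speed; a pose out of reach is approached as far as the arm can. A call with a gripper value outside its range is refused whole. The fingers move at their own pace and stop on an object; "grip_force" is the grip in N (left out, the last holds). Time passes only in rows, so rows that repeat a pose let the fingers close. It gives the time, the measured TCP pose, the force and the opening at its end, in the units of the state.
- ctrl.observe(): the state, without advancing time (a new reading comes with each control period).
- capture(name): name is "scene" or "side" or "wrist"; returns the picture (420x560x3 uint8, red, green, blue); there is no depth.
- camera_params(name): a dict with "intrinsics" (3x3 intrinsics, pixels), "eye" and "rotation" of the camera in the world; the wrist camera has in their place "T_tool_cam" (4x4, takes a point from camera to tool coordinates, whose origin is the TCP and whose axes are the flange's). Camera axes: x right, y down, z forward; pixel columns grow to the right and rows downward; lengths in m; the calibration is good to about 2 mm. A picture is of the moment at which its call begins: read the wrist's pose just before it. camera_params takes no time and is no camera call.
- order.finish_job(): hands the job in, once; it reports no verdict.
Trained networks look in the newest picture that a camera, given by its name, has taken for a name from the list of things; names that differ only in an ending like _2 or _b are one class to them, and where a whole thing is asked for, a point or a joint stands for the part that bears it (a point fixed in the world has none). Each returns a list of dicts, best first, with "score" (0 to 1); they miss things now and then, are a little off and sometimes report something else, mostly with a low value. They report only what shows in the picture. A call takes as long as a camera call.
- look_for(camera, target): "xy" ([column, row] in pixels, amid what is visible of it).
- tip_of(camera, target): "xy" ([column, row] in pixels: a listed point, or the origin of a listed thing).
The state is a dict: "time_s": time; "qpos": joint angles; "dq": joint speeds; "joint_efforts": joint torques, N m; "ee_pos": TCP position; "orientation": TCP orientation; "contact_force": force on the tool from outside, world axes, zero at the start; "wrist_torque": the same for the moment, N m; "finger_gap": finger opening in m.
Only numpy, scipy, OpenCV 4.12 (cv2) and the standard library are available. Lean on these libraries where they do the work, as an engineer would, in place of code of your own. Each camera call takes 0.05 s, during which the arm holds its last target.

## Task

Open the grey spent-battery box and keep it open for a colleague: with the fingertips push the knob of the sliding bolt on the front of the box sideways, all the way towards the lever, so that the lid is freed, then press the long end of the lever beside the box down to its stop, so that the lid rises. Finish while holding the lever down, with the lid still up. Touch only the bolt and the lever: do not touch the lid, and neither pick up nor shift the things lying around.

Things in the scene. Friction and masses are not known exactly. Their poses are not given: they have to be found in the camera images.
- box: grey painted steel box, fixed to the table, 200 (x) x 220 (y) x 150 mm high. Origin: centre of its underside, on the table. Its x axis points from the front (the bolt side, nearer the robot) to the back (lid hinge), y to the side where the lever is, z up. The steel lid covers it (top at 156 mm) and weighs about 1.1 kg.
- bolt (a joint): sliding bolt of plain steel across the top front edge of the box. 0 = fully locked (it bars an ear on the lid's front edge), 0.040 m = fully withdrawn, at its stop; it slides along the box's +y (towards the lever side) and stays where it is left. It resists with about 2 N. It starts between 0 and 0.010.
- bolt_knob (a point): centre of the top of the bolt's upright knob, a steel pin 14 mm across that rises 45 mm above the bolt; the top is 213 mm above the table. It moves with the bolt. The bolt's two guides stand 35 mm either side of the middle of the box's front, 12 mm (x) by 8 mm (y), their tops at 172 mm above the table: keep fingertips above that height and touch only the knob's upper 35 mm.
- lever (a joint): turn of the lever on its pivot, rad. 0 = at rest (level), grows as the long end is pressed down, stop at 0.32. The short end lifts the lid by a tongue near its hinge; when the bolt is withdrawn the paddle needs roughly 7 to 13 N, and goes back up by itself when let go.
- paddle (a point): centre of the top face of the flat paddle at the lever's long end (the end nearer the robot), 60 mm along the lever by 44 mm wide, 8 mm thick, dark steel; at rest 146 mm above the table, about 76 mm when fully pressed. In the box's frame at rest it lies at x -225, y +132 mm.
- lever_pivot (a point): pivot of the lever, 138 mm above the table, beside the box; the paddle centre swings about it at 220 mm, in the plane of the box's x and z, so it moves a little towards the box as it sinks.
- lid_front (a point): middle of the lid's front edge, on its top face; 156 mm above the table when shut and about 259 mm with the lever pressed to its stop (lid turned about 0.52 rad on its hinge along the top back edge). The lid falls shut by its weight.
- pack: bystander, loose, to be left alone: blue battery pack, a flat block 70 x 36 x 20 mm. Origin: centre of its underside.
- gearmotor: bystander, loose, to be left alone: small yellow-and-steel gear motor, 70 x 22 x 19 mm. Origin: centre of its underside.
- wheel: bystander, loose, to be left alone: black rubber wheel lying flat, 66 mm across, 26 mm high. Origin: centre of its underside.
- jar: bystander, loose, to be left alone: clear jar with a white lid, 50 mm across, 60 mm high, standing. Origin: centre of its underside.
- driver: bystander, loose, to be left alone: screwdriver lying flat, about 30 mm high at most. Origin: centre of its underside.
- mouse: bystander, loose, to be left alone: black computer mouse, about 95 x 58 x 32 mm. Origin: centre of its underside.

How it is judged:
By the outcome, as a careful person would: the job done as asked, in the order asked, and still so for the second after the job is handed in, while the arm keeps its last pose, push and grip.
It also fails if it takes over 42 s, if anything falls off the work surface, if the arm or the gripper's body presses on something with over 40 N, if the wrist force passes 120 N, or if a joint passes its speed limit or range.

## Working session

There is one attempt and no reset: what is moved stays moved. The work goes in short steps, Python scripts to look and compute and a tool call to move; the robot and the scene stay as the last step left them, time stands still between calls to the robot, and variables do not carry over. Pictures are saved under pics/ and viewed, and the job is handed in when it is done.

Besides the shell and the picture viewer there is one more tool, called after "Call:" in YAML: its name, and indented under it one key for each argument. servo_tool: Moves the arm, as the interface text tells. Its arguments: {"type":"object","properties":{"deltas":{"type":"array","items":{"type":"number"}},"grip_force":{"type":"number"}},"required":["deltas"]}

```bash
mkdir -p pics; ls; cat > h.py <<'E'
import numpy as np, cv2
from workcell import ctrl, capture, camera_params, order, look_for, tip_of
from scipy.spatial.transform import Rotation as R
def save(n,img): cv2.imwrite(f'pics/{n}.png',cv2.cvtColor(np.asarray(img),cv2.COLOR_RGB2BGR))
E
python3 - <<'E'
from h import *
s=ctrl.observe()
for k,v in s.items(): print(k,np.round(v,3))
a=capture("scene"); save('scene0',a)
for t in ["bolt_knob","paddle","lid_front","lever_pivot","box"]:
    print('scene',t,tip_of("scene",t)[:2])
b=capture("side"); save('side0',b)
for t in ["bolt_knob","paddle","lid_front","lever_pivot","box"]:
    print('side',t,tip_of("side",t)[:2])
for n in("scene","side","wrist"): print(n,camera_params(n))
E
```

```text
pics
time_s 0.0
qpos [-0.174  0.246  1.559  0.     1.339 -0.174]
dq [ 0.    -0.001  0.001  0.    -0.002  0.002]
joint_efforts [ 1.0000e-03 -4.2951e+01 -3.2612e+01 -0.0000e+00  5.0000e-03 -0.0000e+00]
ee_pos [0.649 0.    0.244]
orientation [-2.22e+00 -2.22e+00  2.00e-03]
contact_force [-0.242  0.786  0.33 ]
wrist_torque [ 0.013 -0.011 -0.015]
finger_gap 0.085
scene bolt_knob [{'xy': [274.0, 232.1], 'score': 0.75}]
scene paddle [{'xy': [356.7, 220.9], 'score': 0.77}]
scene lid_front [{'xy': [282.1, 251.1], 'score': 0.61}]
scene lever_pivot []
scene box [{'xy': [266.3, 327.5], 'score': 0.71}]
side bolt_knob [{'xy': [249.8, 190.9], 'score': 0.75}]
side paddle [{'xy': [256.1, 263.5], 'score': 0.88}]
side lid_front [{'xy': [244.3, 214.3], 'score': 0.62}]
side lever_pivot [{'xy': [171.7, 235.3], 'score': 0.65}, {'xy': [366.1, 227.2], 'score': 0.54}]
side box [{'xy': [212.6, 256.7], 'score': 0.93}]
scene {'intrinsics': array([[500.25767663,   0.        , 270.45307741],
       [  0.        , 500.25767663, 214.15265066],
       [  0.        ,   0.        ,   1.        ]]), 'eye': array([1.1959
[... 207 characters left out ...]
4799],
       [  0.        ,   0.        ,   1.        ]]), 'eye': array([0.24687042, 0.72554318, 0.61836426]), 'rotation': array([-0.4942911,  2.5061797, -1.4972379])}
wrist {'intrinsics': array([[367.73391498,   0.        , 280.80624287],
       [  0.        , 367.73391498, 203.95426702],
       [  0.        ,   0.        ,   1.        ]]), 'T_tool_cam': array([[-9.79220705e-05, -9.47306056e-01, -3.20329871e-01,
         8.25866887e-02],
       [ 9.99999562e-01,  2.05520003e-04, -9.13472011e-04,
         1.37337571e-03],
       [ 9.31171764e-04, -3.20329820e-01,  9.47305621e-01,
        -1.27759590e-01],
       [ 0.00000000e+00,  0.00000000e+00,  0.00000000e+00,
         1.00000000e+00]])}
```

View pics/scene0.png

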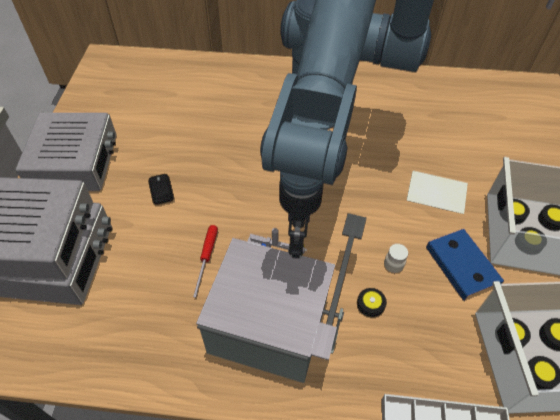

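View pics/side0.png

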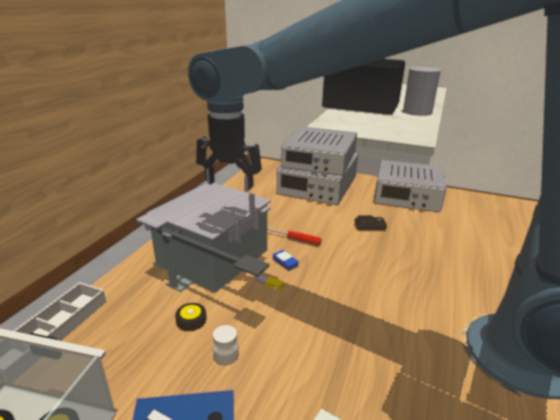

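```bash
cat >> h.py <<'E'
def cam(n):
    p=camera_params(n)
    return p['intrinsics'],np.array(p['eye']),R.from_rotvec(p['rotation']).as_matrix()
def ray(n,uv):
    K,e,Rm=cam(n); d=Rm@np.linalg.inv(K)@np.array([uv[0],uv[1],1.]); return e,d
def atz(n,uv,z):
    e,d=ray(n,uv); return e+d*(z-e[2])/d[2]
def proj(n,P):
    K,e,Rm=cam(n); c=Rm.T@(np.asarray(P)-e); q=K@c; return q[:2]/q[2]
E
python3 - <<'E'
from h import *
print('knob',atz('scene',(274,232.1),.213),atz('side',(249.8,190.9),.213))
print('paddle',atz('scene',(356.7,220.9),.146),atz('side',(256.1,263.5),.146))
print('lidf',atz('scene',(282.1,251.1),.156),atz('side',(244.3,214.3),.156))
print('piv',atz('side',(171.7,235.3),.138))
print('box',atz('scene',(266.3,327.5),0),atz('side',(212.6,256.7),0))
E
```

```text
knob [ 0.6231992  -0.05006965  0.213     ] [ 0.62778455 -0.05409604  0.213     ]
paddle [0.52751961 0.12574881 0.146     ] [0.53184229 0.12088703 0.146     ]
lidf [ 0.63124029 -0.03190058  0.156     ] [ 0.63651164 -0.03927433  0.156     ]
piv [0.75763009 0.08562567 0.138     ]
box [ 0.7390879 -0.0549009  0.       ] [ 0.74007722 -0.04893581  0.        ]
```

The knob shows at scene (274,232) and side (250,191), and the paddle at scene (357,221) and side (256,263). The two views agree to about 5 mm. Next I refine with the wrist camera and a pose fit.

```bash
cat >> h.py <<'E'
def wcam(s):
    p=camera_params('wrist'); T=np.eye(4); T[:3,:3]=R.from_rotvec(s['orientation']).as_matrix(); T[:3,3]=s['ee_pos']
    return p['intrinsics'],T@np.array(p['T_tool_cam'])
def watz(s,uv,z):
    K,T=wcam(s); d=T[:3,:3]@np.linalg.inv(K)@np.array([uv[0],uv[1],1.]); e=T[:3,3]; return e+d*(z-e[2])/d[2]
E
python3 - <<'E'
from h import *
from scipy.optimize import least_squares
s=ctrl.observe(); w=capture('wrist'); save('wrist0',w)
H={"bolt_knob":.213,"paddle":.146,"lid_front":.156}
for t in H:
    for r in tip_of('wrist',t)[:2]: print(t,r,watz(s,r['xy'],H[t]))
obs=[('scene',(356.7,220.9),(-.225,.132,.146)),('side',(256.1,263.5),(-.225,.132,.146)),
('side',(171.7,235.3),(-.005,.132,.138)),('scene',(266.3,327.5),(0,0,0)),('side',(212.6,256.7),(0,0,0)),
('scene',(282.1,251.1),(-.1,0,.156)),('side',(244.3,214.3),(-.1,0,.156))]
def W(p,b): c,n=np.cos(p[2]),np.sin(p[2]); return np.array([p[0]+c*b[0]-n*b[1],p[1]+n*b[0]+c*b[1],b[2]])
f=lambda p:np.concatenate([proj(n,W(p,b))-uv for n,uv,b in obs])
r=least_squares(f,[.735,-.045,-.16],loss='soft_l1');print(r.x,np.degrees(r.x[2]),np.round(f(r.x),1))
for b in [(-.225,.132,.146),(-.1,0,.156)]: print(W(r.x,b))
c,n=np.cos(r.x[2]),np.sin(r.x[2])
for k in [(.6232,-.0501),(.6278,-.0541)]:
    d=np.array(k)-r.x[:2]; print('knob box',c*d[0]+n*d[1],-n*d[0]+c*d[1])
E
```

```text
bolt_knob {'xy': [224.7, 340.4], 'score': 0.73} [ 0.62174254 -0.04723673  0.213     ]
paddle {'xy': [83.0, 6.8], 'score': 0.93} [0.5419952  0.12065401 0.146     ]
paddle {'xy': [191.8, 253.9], 'score': 0.54} [ 0.59034342 -0.03024427  0.146     ]
lid_front {'xy': [252.2, 262.0], 'score': 0.94} [ 0.63234207 -0.03116121  0.156     ]
[ 0.73404896 -0.04773188 -0.16365022] -9.376466640081313 [-3.   1.9 -0.4 -0.7  3.2  0.1  3.4 -1.8  1.7  0.7  0.   1.7 -1.   1.5]
[0.53356068 0.11916165 0.146     ]
[ 0.63538504 -0.03143981  0.156     ]
knob box -0.10898210847022619 -0.02039607233485692
knob box -0.1037918854084104 -0.02359319362886442
```

```bash
python3 - <<'E'
import cv2
a=cv2.imread('pics/scene0.png')[190:390,180:400]; cv2.imwrite('pics/scene0z.png',cv2.resize(a,None,fx=3,fy=3,interpolation=2))
a=cv2.imread('pics/side0.png')[170:320,130:310]; cv2.imwrite('pics/side0z.png',cv2.resize(a,None,fx=4,fy=4,interpolation=2))
E
```

```text
(no output)
```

View pics/wrist0.png

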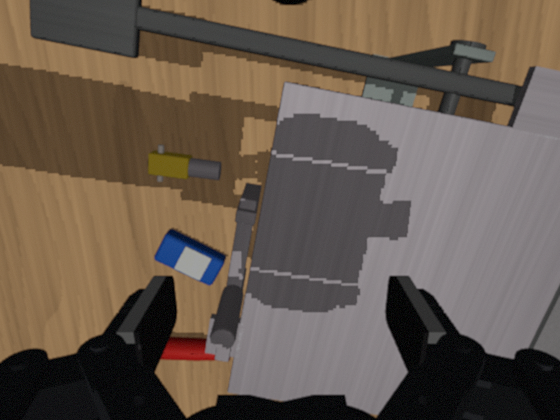

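View pics/scene0z.png

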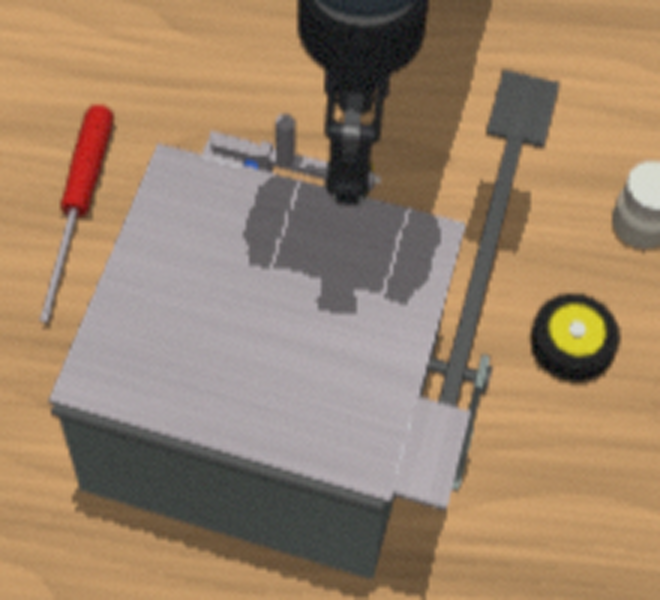

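View pics/side0z.png

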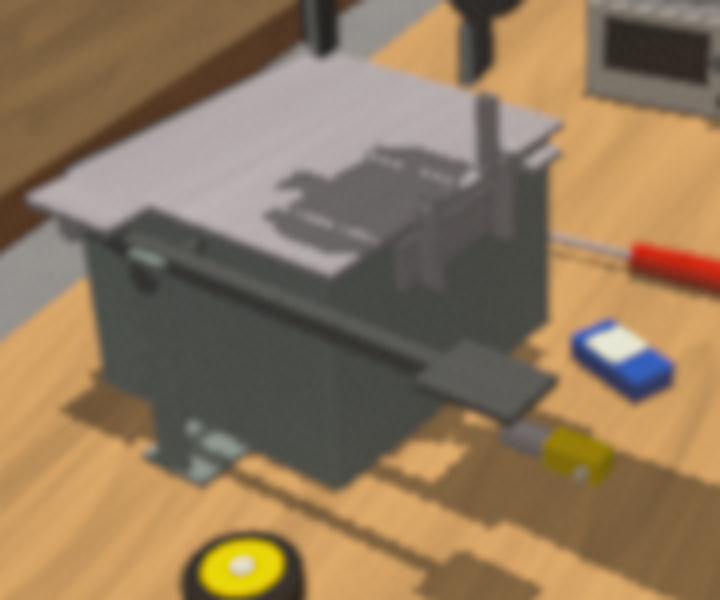

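The fit gives a box yaw of about -9.4° and its centre at (0.734,-0.048). The knob is near (0.624,-0.0505), and the three cameras agree to about 4 mm. I'll close the fingers and go to the −y side of the knob while staying high.

Call:
servo_tool:
  deltas: [0, 0, -3, 0, 0, 0, 1, -3, -1, -4, 0, 0, 4, 1, -6, -2, -4, 0, 0, 9.4, 1, -9, -3.2, -4, 0, 0, 9.4, 1, -9, -3.2, -4, 0, 0, 9.4, 1, -9, -3.2, -4, 0, 0, 9.4, 1, -9, -3.2, -4, 0, 0, 9.4, 1]
  grip_force: 40

```text
time_s: 1.68
ee_pos: [0.6183, -0.0891, 0.2853]
orientation: [-2.395, -2.033, -0.0]
contact_force: [0.3, 0.9, -0.3]
finger_gap: 0.0001
```

```bash
python3 - <<'E'
from h import *
s=ctrl.observe(); w=capture('wrist'); save('wrist1',w)
print(s['ee_pos'],s['orientation'],s['finger_gap'],s['contact_force'],s['time_s'])
H={"bolt_knob":.213,"paddle":.146,"lid_front":.156}
for t in H:
    for r in tip_of('wrist',t)[:2]: print(t,r,watz(s,r['xy'],H[t]))
save('scene1',capture('scene'))
for t in H:
    for r in tip_of('scene',t)[:2]: print(t,r,atz('scene',r['xy'],H[t]))
E
```

```text
[ 0.61826988 -0.08911589  0.28527338] [-2.39473081e+00 -2.03326485e+00 -2.06338887e-04] 8.444562642383698e-05 [ 0.32141214  0.92956918 -0.2899581 ] 1.675
bolt_knob {'xy': [269.5, 159.7], 'score': 0.76} [ 0.61988683 -0.04791033  0.213     ]
lid_front {'xy': [284.8, 113.3], 'score': 0.8} [ 0.63194013 -0.02949203  0.156     ]
lid_front {'xy': [225.5, 174.3], 'score': 0.37} [ 0.58312058 -0.06474079  0.156     ]
bolt_knob {'xy': [274.4, 231.3], 'score': 0.6} [ 0.62114192 -0.0494712   0.213     ]
bolt_knob {'xy': [264.7, 326.9], 'score': 0.21} [ 0.83016905 -0.04426712  0.213     ]
paddle {'xy': [356.8, 220.3], 'score': 0.83} [0.52583478 0.12595226 0.146     ]
lid_front {'xy': [282.1, 251.7], 'score': 0.71} [ 0.63273201 -0.03175183  0.156     ]
lid_front {'xy': [330.9, 312.9], 'score': 0.29} [0.76232055 0.07700156 0.156     ]
```

View pics/wrist1.png

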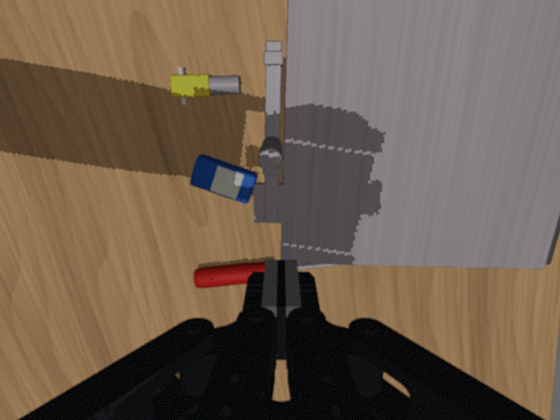

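In the wrist picture the knob top is at (270,157) and the closed fingers at (281,270). I need to shift 4 mm across, then descend so the tips are at about 187 mm.

Call:
servo_tool:
  deltas: [0, -0.4, 4, 0, 0, 0, 1, 0, -0.4, 8.4, 0, 0, 0, 1, 0, -0.4, 8.4, 0, 0, 0, 1, 0, -0.4, 8.4, 0, 0, 0, 1, 0, -0.4, 8.4, 0, 0, 0, 1]

```text
time_s: 2.7
ee_pos: [0.6155, -0.0896, 0.2041]
orientation: [2.393, 2.03, 0.004]
contact_force: [-0.4, 0.8, 0.0]
finger_gap: -0.0002
```

```bash
python3 - <<'E'
from h import *
save('side2',capture('side')[130:330,120:340].repeat(3,0).repeat(3,1)); save('wrist2',capture('wrist'))
E
```

```text
(no output)
```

View pics/side2.png

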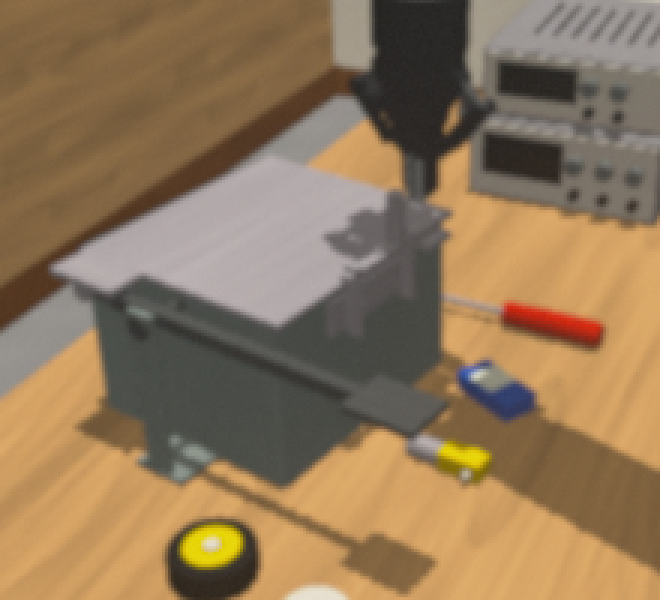

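View pics/wrist2.png

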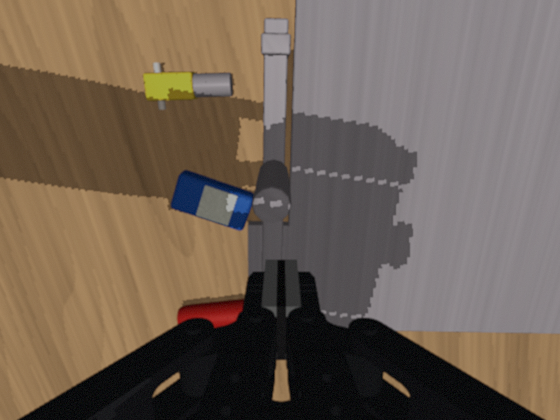

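Knob top at wrist (272,205), fingers at 281, so I move about 3 mm more across while pushing. I push in stages.

Call:
servo_tool:
  deltas: [0.8, -0.3, 0.2, 0, 0, 0, 1, 1.6, -0.3, 0.2, 0, 0, 0, 1, 2.4, -0.3, 0.2, 0, 0, 0, 1, 3, -0.3, 0.2, 0, 0, 0, 1, 3.6, -0.3, 0.2, 0, 0, 0, 1, 4.2, -0.3, 0.2, 0, 0, 0, 1, 4.7, -0.3, 0.2, 0, 0, 0, 1, 4.7, -0.3, 0.2, 0, 0, 0, 1]

```text
time_s: 3.8
ee_pos: [0.6197, -0.0419, 0.2012]
orientation: [2.394, 2.032, 0.003]
contact_force: [0.2, -0.1, 0.2]
finger_gap: 0.0003
```

```bash
python3 - <<'E'
from h import *
s=ctrl.observe();print(s['contact_force'],s['ee_pos'])
save('wrist3',capture('wrist'))
E
```

```text
[ 0.23541552 -0.13761248  0.22200935] [ 0.6197088  -0.04193912  0.20124799]
```

View pics/wrist3.png

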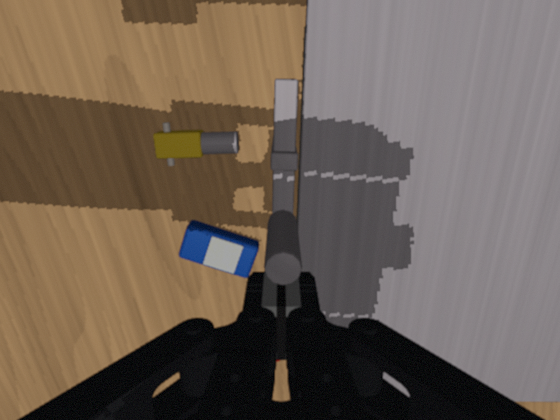

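The knob is centred against the fingertips at (283,265), and the bolt now sticks out past the far guide. I continue to the stop.

Call:
servo_tool:
  deltas: [0.4, 0, 0, 0, 0, 0, 1, 0.8, 0, 0, 0, 0, 0, 1, 1.2, 0, 0, 0, 0, 0, 1, 1.5, 0, 0, 0, 0, 0, 1, 1.5, 0, 0, 0, 0, 0, 1]

```text
time_s: 4.47
ee_pos: [0.622, -0.0267, 0.2011]
orientation: [2.395, 2.033, 0.003]
contact_force: [0.1, -1.1, 0.6]
finger_gap: 0.0002
```

Call:
servo_tool:
  deltas: [0.3, 0, 0, 0, 0, 0, 1, 0.5, 0, 0, 0, 0, 0, 1, 0.7, 0, 0, 0, 0, 0, 1, 0.7, 0, 0, 0, 0, 0, 1]

```text
time_s: 4.97
ee_pos: [0.6222, -0.0255, 0.2013]
orientation: [2.39, 2.027, -0.012]
contact_force: [-4.3, -21.6, 2.0]
finger_gap: 0.0
```

The force rose to 22 N at the stop, after about 42 mm of bolt travel. I back off, rise, and go near the paddle to look.

Call:
servo_tool:
  deltas: [-1.5, 0, 0, 0, 0, 0, 1, -1.5, 0, -3, 0, 0, 0, 1, -1.5, 0, -7, 0, 0, 0, 1, 1, -4, -7, 0, 0, 0, 1, 5, -8, -7, 0, 0, 0, 1, 9, -11.5, -6, 0, 0, 0, 1, 9, -11.5, -6, 0, 0, 0, 1, 9, -11.5, -6, 0, 0, 0, 1]

```text
time_s: 5.98
ee_pos: [0.5237, 0.0827, 0.2605]
orientation: [2.39, 2.027, -0.012]
contact_force: [1.1, -0.6, 1.0]
finger_gap: 0.0001
```

```bash
python3 - <<'E'
from h import *
s=ctrl.observe(); w=capture('wrist'); save('wrist4',w)
print(s['ee_pos'],s['orientation'],s['contact_force'],s['time_s'])
H={"paddle":.146,"bolt_knob":.213,"lid_front":.156}
for t in H:
    for r in tip_of('wrist',t)[:2]: print(t,r,watz(s,r['xy'],H[t]))
for c in('scene','side'):
  save(c+'4',capture(c))
  for t in H:
    for r in tip_of(c,t)[:1]: print(c,t,r,atz(c,r['xy'],H[t]))
E
```

```text
[0.5236854  0.08271011 0.26053066] [ 2.38984508  2.02739279 -0.01159753] [ 1.11043163 -0.64828789  1.01797633] 5.975
paddle {'xy': [296.5, 139.4], 'score': 0.56} [0.54228932 0.12469541 0.146     ]
bolt_knob {'xy': [476.1, 357.9], 'score': 0.69} [ 0.62644902 -0.00822115  0.213     ]
lid_front {'xy': [444.6, 324.9], 'score': 0.84} [ 0.63142776 -0.02979667  0.156     ]
scene paddle {'xy': [354.7, 223.1], 'score': 0.9} [0.53406812 0.12138563 0.146     ]
scene bolt_knob {'xy': [291.7, 237.2], 'score': 0.63} [ 0.63172874 -0.01300942  0.213     ]
scene lid_front {'xy': [281.0, 250.8], 'score': 0.64} [ 0.63074866 -0.03429828  0.156     ]
side paddle {'xy': [254.0, 262.5], 'score': 0.65} [0.53715937 0.11939828 0.146     ]
side bolt_knob {'xy': [242.4, 200.3], 'score': 0.88} [ 0.62155227 -0.00263214  0.213     ]
side lid_front {'xy': [245.7, 212.4], 'score': 0.7} [ 0.6376843  -0.04929154  0.156     ]
```

View pics/wrist4.png

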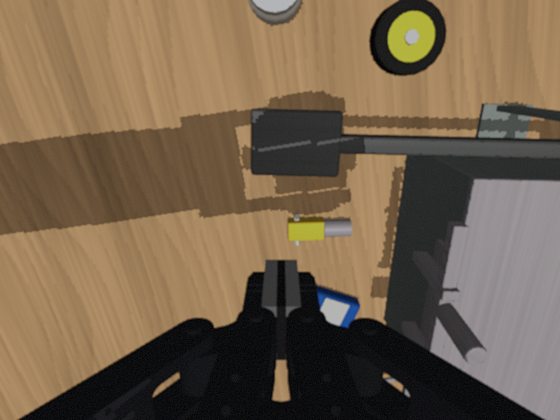

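View pics/scene4.png

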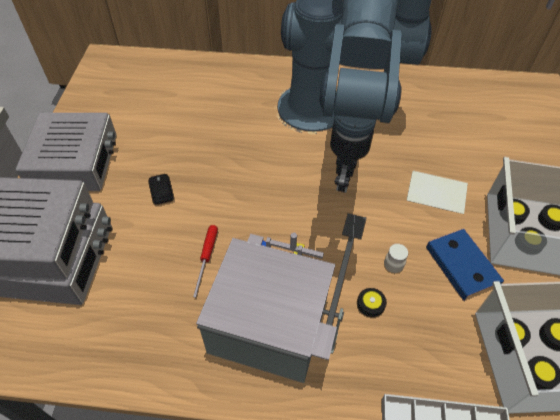

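The knob is now about 41 mm from where it started, so the bolt is fully withdrawn. The paddle centre is at wrist (296,141), i.e. about (0.537,0.122). I move over it and descend to just above.

Call:
servo_tool:
  deltas: [4.1, 0.7, 0, 0, 0, 0, 1, 4.1, 0.7, 4, 0, 0, 0, 1, 4.1, 0.7, 8, 0, 0, 0, 1, 4.1, 0.7, 9.4, 0, 0, 0, 1, 4.1, 0.7, 9.4, 0, 0, 0, 1, 4.1, 0.7, 9.4, 0, 0, 0, 1]

```text
time_s: 7.32
ee_pos: [0.5383, 0.1209, 0.1678]
orientation: [2.389, 2.025, -0.008]
contact_force: [-0.0, 0.4, 0.7]
finger_gap: -0.0001
```

```bash
python3 - <<'E'
from h import *
save('side5',capture('side')[170:320,170:370].repeat(4,0).repeat(4,1)); save('wrist5',capture('wrist'))
a=capture('scene')[170:290,270:430]; save('scene5',a.repeat(5,0).repeat(5,1))
E
```

```text
(no output)
```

View pics/side5.png

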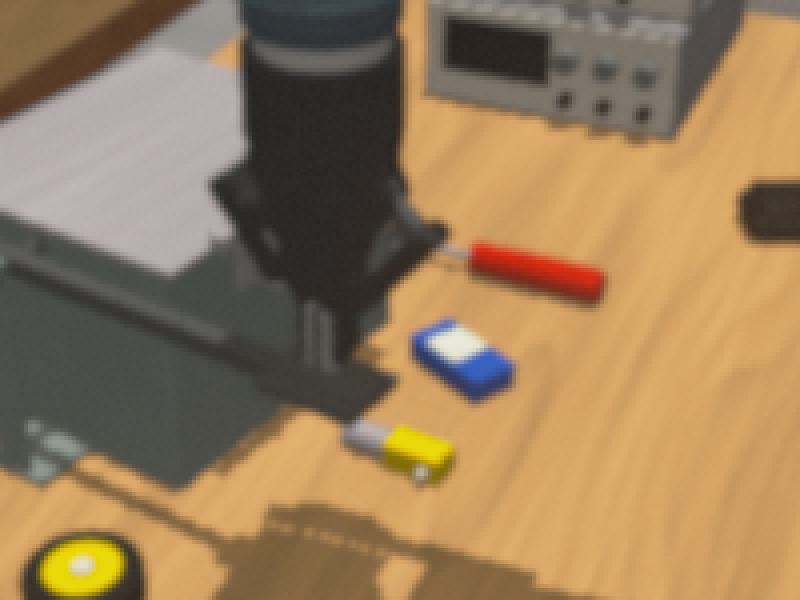

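View pics/wrist5.png

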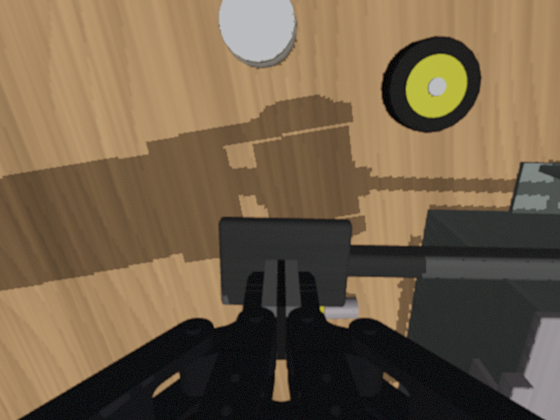

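View pics/scene5.png

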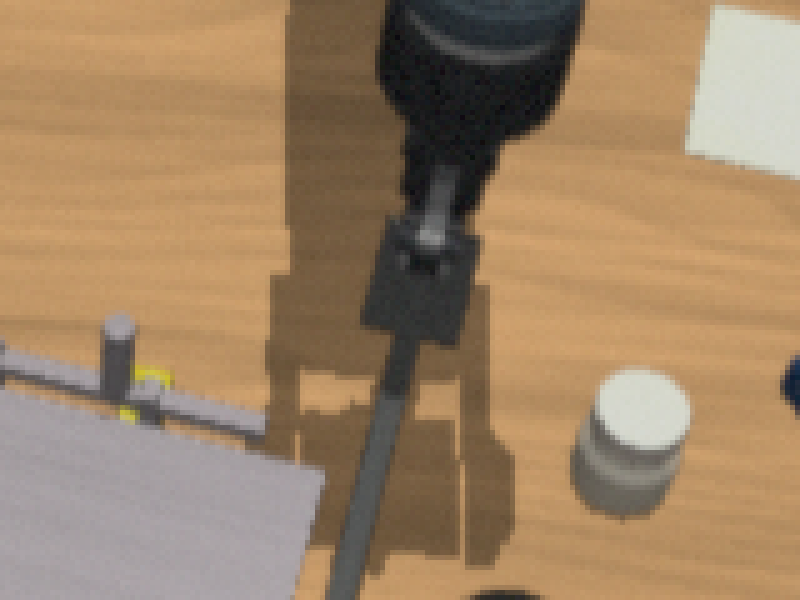

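The tips hover about 7 mm above the paddle and are centred to within roughly 5 mm (paddle centre at wrist (286,262)). I press down along the arc, first half.

Call:
servo_tool:
  deltas: [0.3, 0, 0.6, 0, 0, 0, 1, 0.3, 0, 1.2, 0, 0, 0, 1, 0.3, 0, 1.8, 0, 0, 0, 1, 0.3, 0.1, 2.4, 0, 0, 0, 1, 0.3, 0.1, 3, 0, 0, 0, 1, 0.3, 0.2, 3.6, 0, 0, 0, 1, 0.3, 0.3, 4, 0, 0, 0, 1, 0.3, 0.3, 4, 0, 0, 0, 1]

```text
time_s: 8.48
ee_pos: [0.5407, 0.1237, 0.1273]
orientation: [2.391, 2.027, -0.01]
contact_force: [-4.3, 1.7, 5.1]
finger_gap: -0.0
```

```bash
python3 - <<'E'
from h import *
save('side6',capture('side')[130:330,130:390].repeat(3,0).repeat(3,1)); save('wrist6',capture('wrist'))
E
```

```text
(no output)
```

View pics/side6.png

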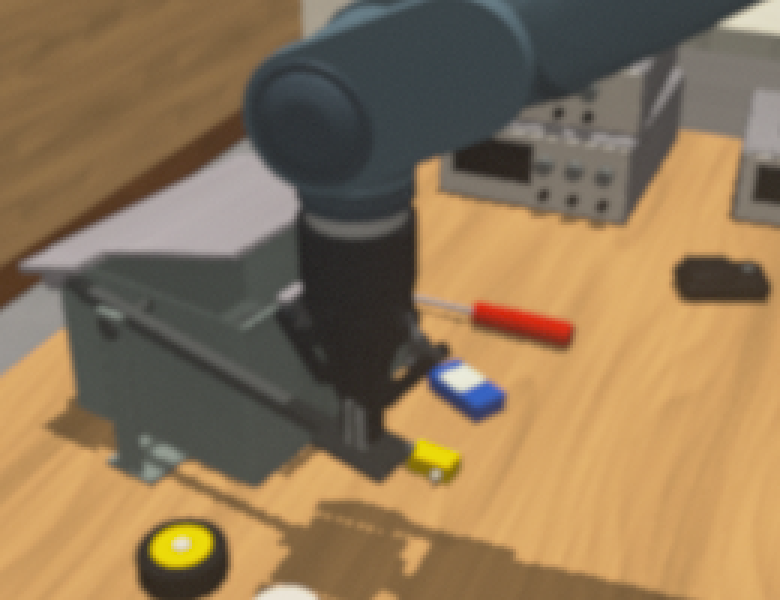

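View pics/wrist6.png

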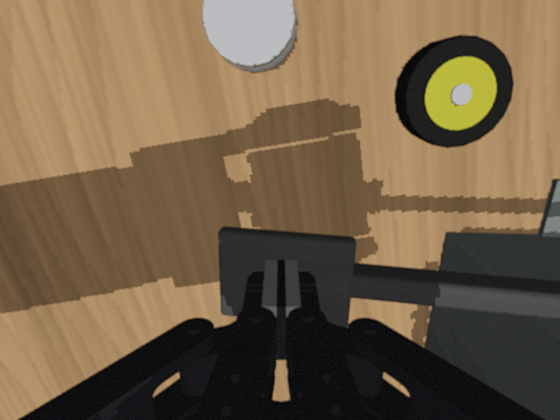

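The lid is rising, and the tips are still well centred on the paddle (tips at (281,265); paddle columns 220–355). I continue to the stop.

Call:
servo_tool:
  deltas: [0, 0.1, 0.6, 0, 0, 0, 1, 0, 0.3, 1.2, 0, 0, 0, 1, 0, 0.4, 1.8, 0, 0, 0, 1, 0, 0.6, 2.4, 0, 0, 0, 1, 0, 0.7, 2.9, 0, 0, 0, 1, 0, 0.8, 3.3, 0, 0, 0, 1, 0, 0.8, 3.3, 0, 0, 0, 1]

```text
time_s: 9.45
ee_pos: [0.5478, 0.1223, 0.0937]
orientation: [2.392, 2.029, -0.013]
contact_force: [-3.1, 0.8, 2.3]
finger_gap: -0.0
```

Call:
servo_tool:
  deltas: [0, 0, 0.2, 0, 0, 0, 1, 0, 0.1, 0.5, 0, 0, 0, 1, 0, 0.1, 0.8, 0, 0, 0, 1, 0, 0.1, 0.8, 0, 0, 0, 1]

```text
time_s: 9.95
ee_pos: [0.5493, 0.1222, 0.0908]
orientation: [2.392, 2.03, -0.016]
contact_force: [-20.3, -0.7, 35.9]
finger_gap: 0.0003
```

```bash
python3 - <<'E'
from h import *
save('side7',capture('side')[130:330,130:390].repeat(3,0).repeat(3,1)); print(tip_of('side','lid_front'),tip_of('side','paddle'))
save('wrist7',capture('wrist'))
E
```

```text
[] [{'xy': [253.0, 289.3], 'score': 0.55}]
```

View pics/side7.png

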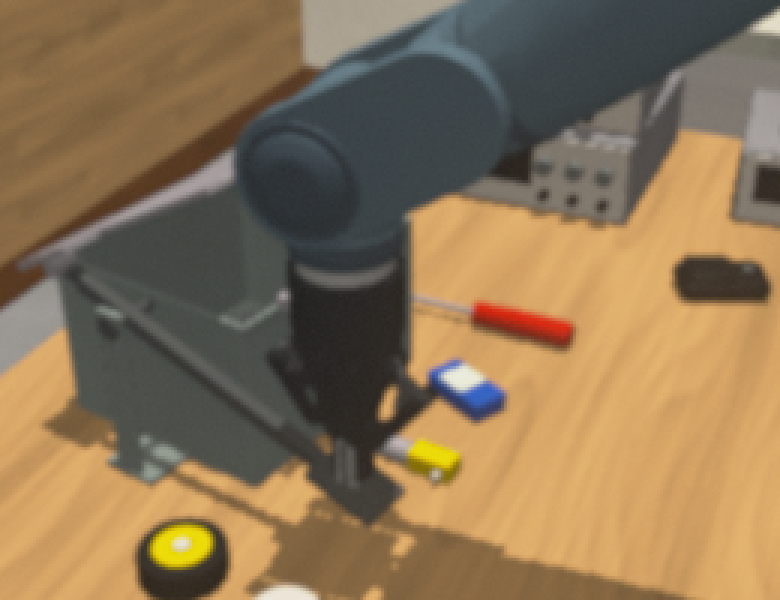

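View pics/wrist7.png

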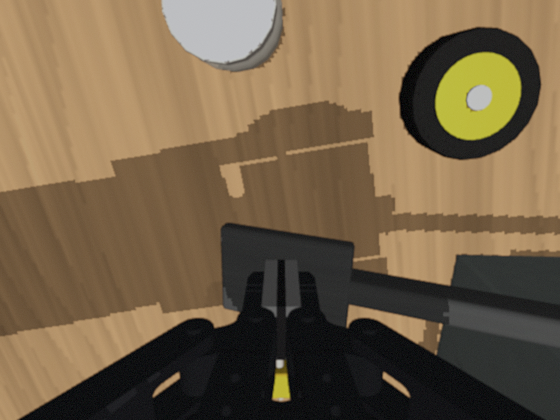

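The lever is at its stop: force jumped to 36 N and the tips are at about 77 mm. I ease off to a moderate holding push; deltas count from the measured pose, so a small positive z keeps the pressure on.

Call:
servo_tool:
  deltas: [0, 0, 0.3, 0, 0, 0, 1, 0, 0, 0.3, 0, 0, 0, 1, 0, 0, 0.3, 0, 0, 0, 1, 0, 0, 0.3, 0, 0, 0, 1]

```text
time_s: 10.65
ee_pos: [0.5492, 0.1222, 0.0911]
orientation: [2.392, 2.031, -0.019]
contact_force: [-16.1, -0.1, 26.4]
finger_gap: -0.0
```

```bash
python3 - <<'E'
from h import *
s=ctrl.observe(); print(s['ee_pos'],s['contact_force'],s['time_s'])
a=capture('scene'); save('scene8',a)
for t,z in(('lid_front',.259),('bolt_knob',.213),('paddle',.076)): 
    r=tip_of('scene',t)[:1]; print(t,r,[atz('scene',q['xy'],z) for q in r])
c,n=np.cos(-.1637),np.sin(-.1637)
for x,z in((-.1,.156),(-.0736,.259)): print(proj('scene',[.734+c*x,-.0477+n*x,z]))
save('side8',capture('side'))
s=ctrl.observe(); print(s['ee_pos'],s['contact_force'],s['time_s'])
E
```

```text
[0.54918271 0.12223073 0.09112667] [-16.10309164  -0.07090982  26.353343  ] 10.65
lid_front [{'xy': [279.9, 238.0], 'score': 0.85}] [array([ 0.66671163, -0.03391789,  0.259     ])]
bolt_knob [{'xy': [291.2, 237.8], 'score': 0.45}] [array([ 0.63329401, -0.01388835,  0.213     ])]
paddle [{'xy': [353.0, 241.3], 'score': 0.64}] [array([0.53618889, 0.12648102, 0.076     ])]
[282.14182761 252.75406119]
[279.25738167 235.61918852]
[0.54916241 0.12222639 0.09111169] [-1.68139513e+01  2.19705096e-02  2.59714418e+01] 10.9
```

View pics/scene8.png

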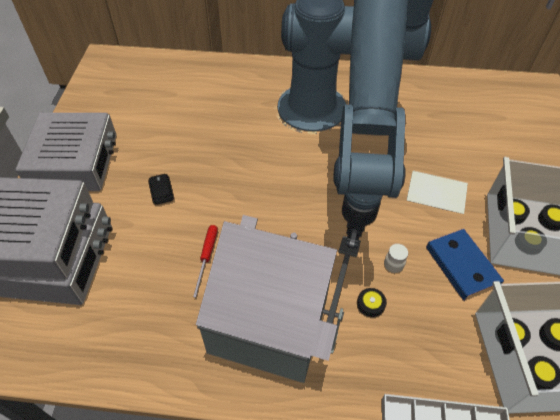

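The lid front is seen at (279.9,238), against a predicted (279.3,235.6) fully open and (282,252.8) shut. The hold is steady at 26 N on the stop, so I hand in.

```bash
python3 - <<'E'
from h import *
s=ctrl.observe(); print(s['ee_pos'],s['contact_force'],s['time_s'])
print(order.finish_job())
E
```

```text
[0.54916241 0.12222639 0.09111169] [-1.68139513e+01  2.19705096e-02  2.59714418e+01] 10.9
the job is handed in; nothing more can be done
None
```

The box is open: I withdrew the bolt, pressed the lever to its stop, and handed the job in at 10.9 s with the closed fingertips still holding the lever down.

- **Bolt:** I pushed the knob sideways to its stop, where the force jumped to about 22 N. Both the travel and the wrist-camera views put the movement at about 41–42 mm.
- **Lever:** I pressed the paddle until the force jumped to 36 N, then eased to a steady hold. That hold was about 26 N down, plus about 16 N sideways from the tilted paddle. The fingertips were about 77 mm above the table, against an expected 76 mm.
- **Lid:** The scene camera put the lid's front edge at row 238. I predicted about 236 fully open and 253 shut, so it is up within the accuracy of the measurement.
- **Disagreements:** The cameras disagreed by up to about 10–15 mm on single points. The side camera could not find the lid front once it was raised, because the arm blocked the view. The last knob detection scored low because the raised lid partly hid it.
- **Surroundings:** I saw no contact with the lid, and the loose items look unmoved in the pictures; I did not measure their positions.

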